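# Fetch a conduit box from under the bench rack with a reacher

## Task

An orange conduit box has slid into the low gap under the grey bench-top rack. Take the reacher by its raked handle, bring its open jaws round the box, squeeze the trigger so that they grip it, lift it out and set it down in the blue bin; then stand the reacher back on its black mat, upright with its whole foot on the mat, and let go. Never touch the box with the robot's own fingers, never let the box or the reacher drop, and do not disturb the can, jar or wrench.

Things in the scene. Friction and masses are not known exactly. Their poses are not given: they have to be found in the camera images.
- reacher: Hand reacher (pick-up tool), 0.35 kg, standing on its black foot, 90 x 56 x 12 mm (x, y, z). Origin: centre of the foot's underside; x along the shaft to the jaws, y left, z up. Shaft 18 mm thick, axis 56 mm up. Cross head 24 x 104 x 16 mm at x = 195 mm, 48 to 64 mm up. Red handle with orange trigger above the foot, raked back 35 degrees. Centre of mass about 30 mm ahead of the origin.
- grip (a point): Handle's centre, to grasp: (0, 0, 115) mm in the reacher's frame, axes as the reacher's. Fixed red rear grip and orange trigger in front, both 26 mm wide in y, reaching 30 mm up and down the rake from here. Pinch them along the reacher's (0.819, 0, 0.574), fingers pointing along (0.574, 0, -0.819): leaning 35 degrees from vertical. 58 mm across with the trigger free, 40 mm squeezed.
- jaw_mid (a point): Point midway between the jaw pads, at (225, 0, 24) mm in the reacher's frame, axes as the reacher's. As the trigger goes in, the tool shifts in a still gripper by half of the trigger's travel, forward and up along the pinch line, because the rear grip is fixed; as it comes out, back and down.
- trigger (a joint): Trigger travel, m: 0 free, 0.018 fully in. Its spring takes 10 N to start, 15 N fully in. Each jaw closes by 1.5 times the travel: gap 70 mm at 0, 16 mm at 0.018, and 32 mm (the box) at 0.0127, handle then 45 mm across. Pinched to about 53 mm, the tool can be carried with its jaws still open. Each newton above the spring puts 1/3 N on each jaw.
- jaw_left: Left red jaw (at +y of the reacher); a flat pad 56 mm long (x = 197 to 253 mm), 6 mm thick, 4 to 44 mm above the foot's underside. Origin coincides with the reacher's when open and slides along its -y as it closes.
- jaw_right: Right red jaw (at -y), the mirror image of the left one.
- conduit_box: Orange plastic through-box, 0.05 to 0.08 kg, loose under the rack: 64 x 32 x 32 mm (x, y, z) with a round 26 mm collar at each x end (82 mm over all) and a white lid on top (38 mm high in all). Origin: centre of its underside, x along its length, within 0.1 rad of the rack's x. Grip it across y, the jaws coming along its x.
- box_mid (a point): Middle of the conduit box, 19 mm above its underside.
- shelf: Fixed grey steel bench-top rack, 240 x 300 mm (x, y), open on all sides; origin at the centre of its footprint on the bench; x points into it from the side that faces the reacher (x = -120 mm). The gap below is 100 mm high and 250 mm wide between the front posts (24 mm angles at the corners, 190 mm tall). Its deck is open bars; the yellow bin on it is fixed, 185 mm up.
- bin: Fixed blue picking bin, 150 x 130 mm (x, y), walls and floor 5 mm thick; origin at the centre of its underside. Low lip, 30 mm high, at its -x end (and along the first 40 mm of its sides); the other walls are 68 mm high. Come in over the lip, along the bin's +x.
- mat: Fixed black rubber mat, 340 x 120 x 4 mm, where the reacher stands; origin at the centre of its underside, x along its length. At the start the reacher's foot is about 110 mm from the mat's centre towards its -x and the reacher points along the mat's x.
- can: Bystander: can with a green label, 50 mm across, 75 mm high, standing deep under the rack behind the box; origin at its underside.
- jar: Bystander: jar with a yellow cap, 60 mm across, 90 mm high, standing near the robot; origin at its underside.
- wrench: Bystander: steel wrench, 170 mm long, lying loose on the rack's front edge, on its open deck; origin at its underside.

How it is judged:
By the outcome, as a careful person would: the job done as asked, in the order asked, and still so for the second after the job is handed in, with the robot touching nothing.
It also fails if it takes over 51 s, if anything falls off the work surface, if the arm or the gripper's body presses on something with over 40 N, if the wrist force passes 120 N, or if a joint passes its speed limit or range.

## Robot

A 7-joint arm with a two-finger parallel gripper is mounted at the origin on the work surface. World frame = base frame: x ahead of the robot, y to its left, z up, the work surface at z = 0. Lengths are in m, angles in rad, forces in N, time in s.
With the tool pointing down it reaches from about 0.4 to 0.85 m from the base axis. Payload 10.4 kg.
Tool frame: the origin (TCP) lies at the very end of the fingers, on their centre line; the grasp point (between the pads) lies manip.hold_point_z behind it (manip.hold_point_z is the distance from the TCP to the grasp point, in m); z points along the fingers, y is the direction in which the jaws open and shut (so a half turn about z gives the same grasp; the last joint's range is limited). The gripper opens to 85 mm and grips with 20 to 120 N. Pads are 22 mm wide; open, the fingers measure 114 mm over their backs; the gripper's body (76 mm by 85 mm) begins 54 mm behind the grasp point. The pads swing forward as they close: fully open they stand 13 mm farther back than shut.
Start: joints at [1.311, 0.332, -0.065, 1.46, 0.022, 1.35, -0.088], TCP at [0.147, -0.608, 0.208] pointing down, gripper open.
Joint ranges: [-2.6, 2.6], [-0.5, 2.12], [-1.47, 1.34], [0.16, 2.42], [-1.27, 4.41], [0.06, 2.06], [-2.6, 2.6]. Speed limits (rad/s): [2.22, 2.22, 2.79, 2.79, 3.14, 3.14, 3.14].

## Interface

Orientations are given as a unit quaternion [x, y, z, w].
In Python, from workcell import manip gives the robot as it stands.
- The arm moves only by the tool jog_arm, never from a script. Its arguments are lists of equal length, an entry for each row: "translation": the shift along the world's x, y, z in mm, a list of three; "turn": the turn about the world's z in degrees. In form: {"translation": [[x, y, z], ...], "turn": [turn, ...]}. A call has 1 to 12 rows; each row is the pose to reach, as a shift and turn from the pose measured when the call began; what a row does not reach only later rows make up. A row lasts 1/12 s, in which the tool goes at most 41.7 mm and 7.16 degrees, less where a joint would pass 70% of its speed; a pose out of reach is approached as far as the arm can. A call with a gripper value outside its range is refused whole. "grip" is the finger opening in mm, from 0 to 85.4, set as the call begins (left out, the last holds). The fingers move at their own pace and stop on an object; "grip_force" is the grip in N (left out, the last holds). Time passes only in rows, so rows that repeat a pose let the fingers close. It gives the time, the measured TCP pose, the force and the opening at its end, in the units of the state.
- manip.get_obs(): the state, without advancing time (a new reading comes with each control period).
- manip.camera(name): name is "side" or "top" or "wrist"; returns a dict with "frame" (480x640x3 uint8, red, green, blue), "mtx" (3x3 intrinsics, pixels), "k1" (the pictures are not rectified: a ray, as slopes to the right and down, at radius r is drawn at 1 + k1 r^2 times it, then the intrinsics apply), "pose" (4x4, takes a point from camera to world coordinates). Camera axes: x right, y down, z forward; pixel columns grow to the right and rows downward; lengths in m; the calibration is good to about 2 mm. A picture is of the moment at which its call begins. There is no depth.
- manip.hand_in(): hands the job in, once; it reports no verdict.
Trained networks look in a picture, given as the dict that the camera call returned (one of the last four; its "shot" number tells which), for a name from the list of things; names that differ only in an ending like _2 or _b are one class to them, and where a whole thing is asked for, a point or a joint stands for the part that bears it (a point fixed in the world has none). Each returns a list of dicts, best first, with "confidence" (0 to 1); they miss things now and then, are a little off and sometimes report something else, mostly with a low value. They report only what shows in the picture. A call takes as long as a camera call.
- manip.outline_of(picture, label): "mask" (480x640 bool, what is visible of it) and "extent" ([left, top, right, bottom] in pixels, round what is visible of it).
- manip.pinpoint(picture, label): "at" ([column, row] in pixels: a listed point, or the origin of a listed thing).
The state is a dict: "clock": time; "joint_pos": joint angles; "joint_velocities": joint speeds; "tau": joint torques, N m; "position": TCP position; "ee_rot": TCP orientation; "ft_force": force on the tool from outside, world axes, zero at the start; "torque": the same for the moment, N m; "grip_width": opening from 0.0 (shut) to 1.0 (fully open).
Only numpy, scipy, OpenCV 4.12 (cv2) and the standard library are available. Lean on these libraries where they do the work, as an engineer would, in place of code of your own. Each camera call takes 0.05 s, during which the arm holds its last target. There are 200 camera calls.

## Working session

There is one attempt and no reset: what is moved stays moved. The work goes in short steps, Python scripts to look and compute and a tool call to move; the robot and the scene stay as the last step left them, time stands still between calls to the robot, and variables do not carry over. Pictures are saved under pics/ and viewed, about 8 in all and at most 12, crops included, and the job is handed in when it is done.

Besides the shell and the picture viewer there is one more tool, called after "Emit:" as name(argument=value, ...) on one line, values as JSON. jog_arm: Moves the arm, as the interface text tells. Its arguments: {"type":"object","properties":{"translation":{"type":"array"},"turn":{"type":"array"},"grip":{"type":"number"},"grip_force":{"type":"number"}},"required":["translation","turn"]}

```bash
mkdir -p pics
cat > h.py <<'E'
import numpy as np,cv2
from scipy.spatial.transform import Rotation as R
from workcell import manip
def snap(n,save=None):
    p=manip.camera(n)
    if save: cv2.imwrite('pics/'+save,p['frame'][:,:,::-1])
    return p
def ray(p,uv):
    K=p['mtx'];d=np.array([(uv[0]-K[0,2])/K[0,0],(uv[1]-K[1,2])/K[1,1]]);s=d.copy()
    for _ in range(20): s=d/(1+p['k1']*(s@s))
    T=np.array(p['pose']);return T[:3,3],T[:3,:3]@np.array([s[0],s[1],1])
def atz(p,uv,z):
    o,d=ray(p,uv);return o+d*(z-o[2])/d[2]
def proj(p,X):
    T=np.array(p['pose']);c=(np.atleast_2d(X)-T[:3,3])@T[:3,:3];s=c[:,:2]/c[:,2:]
    s=s*(1+p['k1']*(s**2).sum(1,keepdims=True));K=p['mtx']
    return s*[K[0,0],K[1,1]]+[K[0,2],K[1,2]]
def tri(obs):
    A=np.zeros((3,3));b=np.zeros(3)
    for p,uv in obs:
        o,d=ray(p,uv);d=d/np.linalg.norm(d);M=np.eye(3)-np.outer(d,d);A+=M;b+=M@o
    return np.linalg.solve(A,b)
def st():
    o=manip.get_obs();print('t',round(o['clock'],2),'pos',np.round(o['position'],4),'z',np.round(R.from_quat(o['ee_rot']).as_matrix()[:,2],3),'y',np.round(R.from_quat(o['ee_rot']).as_matrix()[:,1],3),'F',np.round(o['ft_force'],1),'g',round(o['grip_width'],3));return o
E
python3 - <<'E'
from h import *
print(manip.hold_point_z); st()
P={n:snap(n,n+'0.png') for n in('side','top','wrist')}
for n,p in P.items():
    print(n,'cam',np.round(np.array(p['pose'])[:3,3],3),np.round(np.array(p['pose'])[:3,2],2))
    for l in ['reacher','grip','jaw_mid','conduit_box','box_mid','shelf','bin','mat','can','jar','wrench','jaw_left','jaw_right']:
        r=manip.pinpoint(p,l)
        if r: print(l,[(np.round(a['at'],1),round(a['confidence'],2),np.round(atz(p,a['at'],{'grip':.119,'jaw_mid':.028,'box_mid':.019,'mat':0,'reacher':.004,'jaw_left':.004,'jaw_right':.004,'wrench':.1}.get(l,0)),3)) for a in r[:2]])
E
```

```text
0.0187
t 0.0 pos [ 0.1465 -0.6072  0.2075] z [-0.     0.001 -1.   ] y [ 0.235 -0.972 -0.001] F [-1.5  0.6  0.2] g 1.003
side cam [-0.079  0.638  0.725] [ 0.53 -0.64 -0.55]
reacher [(array([234.8, 368.9]), 0.83, array([0.449, 0.232, 0.004]))]
grip [(array([236.6, 323.8]), 0.66, array([0.44 , 0.226, 0.119]))]
jaw_mid [(array([316.9, 299.8]), 0.65, array([0.446, 0.   , 0.028]))]
conduit_box [(array([351.2, 231.5]), 0.64, array([ 0.581, -0.301,  0.   ]))]
box_mid [(array([353. , 221.4]), 0.72, array([ 0.591, -0.32 ,  0.019]))]
shelf [(array([355.7, 221.5]), 0.81, array([ 0.603, -0.35 ,  0.   ])), (array([341.1, 192.6]), 0.23, array([ 0.737, -0.456,  0.   ]))]
bin [(array([184.4, 313.9]), 0.74, array([0.647, 0.198, 0.   ]))]
mat [(array([280.6, 344. ]), 0.73, array([0.433, 0.126, 0.   ]))]
can [(array([388.9, 213.4]), 0.48, array([ 0.559, -0.45 ,  0.   ]))]
jar [(array([367.9, 294.5]), 0.66, array([ 0.393, -0.115,  0.   ])), (array([352.7, 223.5]), 0.28, array([ 0.603, -0.336,  0.   ]))]
wrench [(array([345.1, 192.9]), 0.56, array([ 0.616, -0.311,  0.1  ]))]
jaw_left [(array([234. , 370.3
[... 328 characters left out ...]
 230.8]), 0.74, array([ 0.577, -0.303,  0.   ]))]
shelf [(array([440. , 226.8]), 0.61, array([ 0.588, -0.36 ,  0.   ]))]
bin [(array([212.6, 201.7]), 0.71, array([0.638, 0.206, 0.   ])), (array([292.4, 277.1]), 0.19, array([0.455, 0.   , 0.   ]))]
mat [(array([242.7, 286.8]), 0.79, array([0.428, 0.12 , 0.   ])), (array([476.5, 242.1]), 0.49, array([ 0.552, -0.449,  0.   ]))]
can [(array([479.5, 244.3]), 0.94, array([ 0.547, -0.456,  0.   ]))]
jar [(array([343.9, 302.3]), 0.92, array([ 0.397, -0.126,  0.   ])), (array([215.9, 201.3]), 0.3, array([0.639, 0.198, 0.   ]))]
wrench [(array([413. , 218.6]), 0.72, array([ 0.586, -0.274,  0.1  ]))]
wrist cam [ 0.221 -0.59   0.373] [-0.29 -0.07 -0.95]
```

```bash
python3 -c "
import cv2,numpy as np
a=[cv2.imread(f'pics/{n}0.png') for n in('side','top')]
for n,i in zip(('s','t'),a): cv2.imwrite(f'pics/{n}1.png',i)
"
```

```text
(no output)
```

View pics/side0.png

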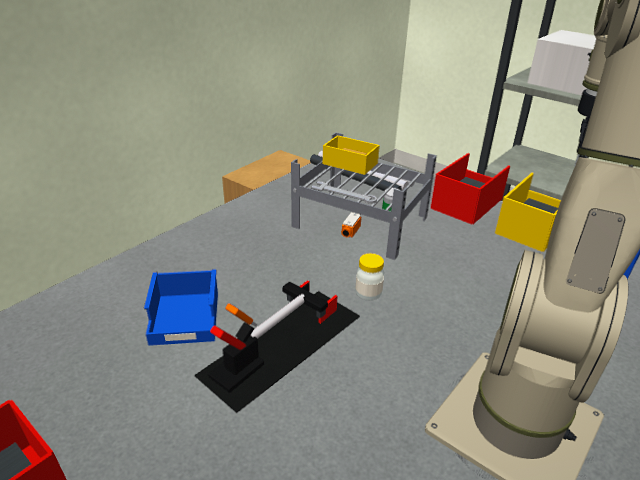

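View pics/top0.png

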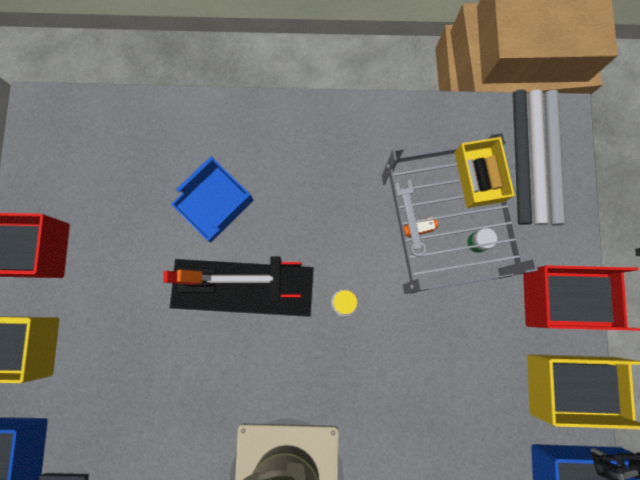

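Emit:
jog_arm(translation=[[0,0,60]], turn=[[0,0,0]])

```text
invalid input
```

Emit:
jog_arm(translation=[[0,0,42],[0,0,84],[0,0,120],[10,-41,120],[20,-81,120],[29,-121,120],[38,-162,120],[48,-202,120]], turn=[0,0,0,0,0,0,0,0])

```text
clock: 2.77
position: [0.1873, -0.7798, 0.329]
ee_rot: [0.993, 0.118, 0.0, -0.001]
ft_force: [-0.3, -1.4, 1.0]
grip_width: 1.002
```

```bash
python3 -c "
from h import *
o=st();print(np.round(o['joint_pos'],3))"
```

```text
t 2.77 pos [ 0.1873 -0.7798  0.329 ] z [ 0.     0.001 -1.   ] y [ 0.234 -0.972 -0.001] F [-0.3 -1.4  1. ] g 1.002
[ 1.283  0.825 -0.018  0.472  0.013  1.846 -0.06 ]
```

Emit:
jog_arm(translation=[[10,-40,0],[20,-80,0],[30,-120,20],[40,-160,40],[50,-200,60]], turn=[0,0,0,0,0])

```text
clock: 3.18
position: [0.2101, -0.7982, 0.311]
ee_rot: [0.99, 0.142, -0.018, -0.007]
ft_force: [0.5, 0.9, -0.0]
grip_width: 0.999
```

```bash
python3 -c "
from h import *
o=st();print(np.round(o['joint_pos'],3))"
```

```text
t 3.18 pos [ 0.2101 -0.7982  0.311 ] z [-0.038  0.009 -0.999] y [ 0.28 -0.96 -0.02] F [ 0.5  0.9 -0. ] g 0.999
[ 1.315  0.983 -0.512  0.239  0.488  1.968 -0.083]
```

Emit:
jog_arm(translation=[[-10,30,40],[-25,60,80],[-40,90,120],[-55,130,160],[-60,160,200],[-60,180,240],[-60,180,280]], turn=[0,0,0,0,0,0,0])

```text
clock: 3.77
position: [0.1587, -0.6607, 0.4776]
ee_rot: [0.989, 0.144, -0.023, -0.014]
ft_force: [0.7, -0.6, -1.9]
grip_width: 1.001
```

```bash
python3 -c "
from h import *
o=st();print(np.round(o['joint_pos'],3))"
```

```text
t 3.77 pos [ 0.1587 -0.6607  0.4776] z [-0.049  0.021 -0.999] y [ 0.285 -0.958 -0.034] F [ 0.7 -0.6 -1.9] g 1.001
[ 1.293  0.588 -0.13   0.535  0.124  2.058 -0.041]
```

Emit:
jog_arm(translation=[[0,0,40],[0,0,80],[0,0,120],[0,0,160]], turn=[0,0,0,0])

```text
clock: 4.1
position: [0.1513, -0.6382, 0.517]
ee_rot: [0.989, 0.144, -0.022, 0.005]
ft_force: [0.1, -0.2, -0.3]
grip_width: 1.002
```

```bash
python3 -c "
from h import *
from scipy.optimize import least_squares as ls
o=st();print(np.round(o['joint_pos'],3))
D=[([1.311,.332,-.065,1.46,.022,1.35,-.088],[.1465,-.6072,.2075],[.235,-.972,-.001],[0,.001,-1]),
([1.283,.825,-.018,.472,.013,1.846,-.06],[.1873,-.7798,.329],[.234,-.972,-.001],[0,.001,-1]),
([1.315,.983,-.512,.239,.488,1.968,-.083],[.2101,-.7982,.311],[.28,-.96,-.02],[-.038,.009,-.999]),
([1.293,.588,-.13,.535,.124,2.058,-.041],[.1587,-.6607,.4776],[.285,-.958,-.034],[-.049,.021,-.999])]
D.append((o['joint_pos'],o['position'],R.from_quat(o['ee_rot']).as_matrix()[:,1],R.from_quat(o['ee_rot']).as_matrix()[:,2]))
import itertools
def fk(q,L,s):
    z=lambda a:R.from_euler('z',a);y=lambda a:R.from_euler('y',a)
    A=z(s[0]*q[0])*y(q[1]);p=np.array([0,0,L[0]])+A.apply([L[4],0,L[1]])
    B=A*z(s[1]*q[2])*y(q[3]);p=p+B.apply([L[5],0,L[2]])
    C=B*z(s[2]*q[4])*y(q[5]);p=p+C.apply([L[6],0,L[3]])
    return p,(C*z(s[3]*q[6]+L[7])).as_matrix()
best=[]
for s in itertools.product([1,-1],repeat=4):
  for f in(0,np.pi/2,np.pi,-np.pi/2):
    def res(L):
        e=[]
        for q,p,y,zz in D:
            P,M=fk(q,L,s);e+=list(3*(P-p))+list(M[:,1]-y)+list(M[:,2]-zz)
        return np.array(e+list(.005*(np.array(L[4:7]))))
    r=ls(res,[.34,.45,.49,.4,0,0,0,f]);best.append((r.cost,s,np.round(r.x,4)))
for b in sorted(best,key=lambda b:b[0])[:3]:print(b)
"
```

```text
t 4.1 pos [ 0.1513 -0.6382  0.517 ] z [-0.042 -0.017 -0.999] y [ 0.285 -0.958  0.004] F [ 0.1 -0.2 -0.3] g 1.002
[ 1.08   0.529  0.415  0.574 -0.183  2.058  0.074]
(np.float64(0.024325547441960853), (-1, -1, -1, -1), array([ 1.1576e+00,  4.8330e-01,  4.9590e-01,  1.2927e+00,  6.9000e-03,
       -5.0000e-04,  2.0900e-02,  1.5713e+00]))
(np.float64(0.02432554744196086), (-1, -1, -1, -1), array([ 1.1576e+00,  4.8330e-01,  4.9590e-01,  1.2927e+00,  6.9000e-03,
       -5.0000e-04,  2.0900e-02,  1.5713e+00]))
(np.float64(0.02432554744196086), (-1, -1, -1, -1), array([ 1.1576e+00,  4.8330e-01,  4.9590e-01,  1.2927e+00,  6.9000e-03,
       -5.0000e-04,  2.0900e-02, -4.7119e+00]))
```

Emit:
jog_arm(translation=[[0,0,42],[0,0,83],[0,0,125],[0,0,167],[0,0,208],[0,0,250],[0,0,290],[0,0,330]], turn=[0,0,0,0,0,0,0,0])

```text
clock: 4.77
position: [0.1374, -0.5796, 0.5849]
ee_rot: [0.988, 0.145, -0.019, 0.047]
ft_force: [0.7, 0.1, -0.9]
grip_width: 0.997
```

```bash
python3 -c "
from h import *
o=st();print(np.round(o['joint_pos'],3))"
```

```text
t 4.77 pos [ 0.1374 -0.5796  0.5849] z [-0.025 -0.099 -0.995] y [ 0.288 -0.954  0.088] F [ 0.7  0.1 -0.9] g 0.997
[ 0.858  0.381  0.729  0.68  -0.252  2.057  0.126]
```

Emit:
jog_arm(translation=[[6,-25,33],[12,-50,66],[18,-75,99],[24,-100,132],[30,-125,165],[36,-150,198],[42,-175,231],[48,-200,264]], turn=[0,0,0,0,0,0,0,0])

```text
clock: 5.43
position: [0.1456, -0.6351, 0.585]
ee_rot: [0.987, 0.145, -0.018, 0.071]
ft_force: [0.3, -0.7, -0.1]
grip_width: 1.001
```

```bash
python3 -c "
from h import *
o=st();print(np.round(o['joint_pos'],3))"
```

```text
t 5.43 pos [ 0.1456 -0.6351  0.585 ] z [-0.015 -0.145 -0.989] y [ 0.289 -0.948  0.135] F [ 0.3 -0.7 -0.1] g 1.001
[ 1.076  0.484  0.45   0.488 -0.197  2.058  0.081]
```

Emit:
jog_arm(translation=[[0,0,41],[0,0,82],[0,0,123],[0,0,164],[0,0,205],[0,0,246],[0,0,287],[0,0,328],[0,0,369],[0,0,410],[0,0,451],[0,0,492]], turn=[0,0,0,0,0,0,0,0,0,0,0,0])

```text
clock: 6.43
position: [0.1227, -0.5688, 0.6369]
ee_rot: [0.985, 0.145, -0.017, 0.096]
ft_force: [0.9, -0.9, 0.5]
grip_width: 1.001
```

```bash
python3 -c "
from h import *
o=st();print(np.round(o['joint_pos'],3))"
```

```text
t 6.43 pos [ 0.1227 -0.5688  0.6369] z [-0.005 -0.194 -0.981] y [ 0.289 -0.94   0.184] F [ 0.9 -0.9  0.5] g 1.001
[ 0.942  0.309  0.556  0.619 -0.153  2.058  0.098]
```

Emit:
jog_arm(translation=[[0,-100,600],[0,-100,600],[0,-100,600]], turn=[0,0,0])

```text
clock: 6.68
position: [0.1145, -0.5663, 0.6616]
ee_rot: [0.982, 0.145, -0.016, 0.121]
ft_force: [-0.6, -0.5, 0.2]
grip_width: 0.998
```

```bash
python3 -c "
from h import *
o=st();print(np.round(o['joint_pos'],3))"
```

```text
t 6.68 pos [ 0.1145 -0.5663  0.6616] z [ 0.004 -0.241 -0.97 ] y [ 0.289 -0.929  0.232] F [-0.6 -0.5  0.2] g 0.998
[ 0.945  0.295  0.574  0.583 -0.159  2.058  0.11 ]
```

Emit:
jog_arm(translation=[[0,-100,600],[0,-100,600]], turn=[0,0])

```text
clock: 6.85
position: [0.11, -0.5663, 0.6827]
ee_rot: [0.979, 0.145, -0.015, 0.143]
ft_force: [1.0, 1.1, 0.7]
grip_width: 0.996
```

Emit:
jog_arm(translation=[[0,-300,600],[0,-300,600],[0,-300,600]], turn=[0,0,0])

```text
clock: 7.1
position: [0.1026, -0.5938, 0.6961]
ee_rot: [0.975, 0.145, -0.015, 0.166]
ft_force: [0.2, 0.3, -0.6]
grip_width: 1.0
```

Emit:
jog_arm(translation=[[30,-100,600],[30,-100,600]], turn=[0,0])

```text
clock: 7.27
position: [0.1021, -0.5899, 0.7157]
ee_rot: [0.972, 0.144, -0.015, 0.186]
ft_force: [0.6, 1.6, 0.5]
grip_width: 1.003
```

Emit:
jog_arm(translation=[[30,-100,600],[30,-100,600]], turn=[0,0])

```text
clock: 7.43
position: [0.1015, -0.5846, 0.7365]
ee_rot: [0.967, 0.144, -0.015, 0.207]
ft_force: [-0.1, -0.5, 0.3]
grip_width: 0.998
```

Emit:
jog_arm(translation=[[30,-100,600],[30,-100,600]], turn=[0,0])

```text
clock: 7.6
position: [0.101, -0.5803, 0.7561]
ee_rot: [0.963, 0.144, -0.015, 0.228]
ft_force: [-0.1, -0.7, 0.4]
grip_width: 0.999
```

```bash
python3 -c "
from h import *
o=st();print(np.round(o['joint_pos'],3))"
```

```text
t 7.6 pos [ 0.101  -0.5803  0.7561] z [ 0.037 -0.444 -0.895] y [ 0.283 -0.855  0.435] F [-0.1 -0.7  0.4] g 0.999
[ 1.054  0.334  0.612  0.322 -0.269  2.058  0.135]
```

Emit:
jog_arm(translation=[[40,14,-10],[78,30,-20],[115,48,-20],[150,68,-20],[185,90,-20],[220,112,-20],[253,136,-20],[286,160,-20],[318,186,-20],[350,212,-20],[380,240,-20],[380,240,-20]], turn=[0,0,0,0,0,0,0,0,0,0,0,0])

```text
clock: 8.6
position: [0.4596, -0.3518, 0.7154]
ee_rot: [0.961, 0.144, -0.01, 0.236]
ft_force: [1.5, -0.1, -0.5]
grip_width: 1.001
```

Emit:
jog_arm(translation=[[82,-57,600],[82,-57,600]], turn=[0,0])

```text
clock: 8.77
position: [0.4522, -0.3583, 0.737]
ee_rot: [0.956, 0.149, 0.0, 0.253]
ft_force: [-1.1, -1.0, 0.8]
grip_width: 1.004
```

```bash
python3 -c "
from h import *
o=st();print(np.round(o['joint_pos'],3))"
```

```text
t 8.77 pos [ 0.4522 -0.3583  0.737 ] z [ 0.075 -0.483 -0.872] y [ 0.285 -0.828  0.483] F [-1.1 -1.   0.8] g 1.004
[-0.09   0.402  1.149  0.432 -0.157  2.058 -0.429]
```

Emit:
jog_arm(translation=[[90,-20,600],[90,-20,600]], turn=[0,0])

```text
clock: 8.93
position: [0.4397, -0.3628, 0.7604]
ee_rot: [0.951, 0.15, 0.011, 0.27]
ft_force: [-0.4, 0.3, -0.1]
grip_width: 1.0
```

Emit:
jog_arm(translation=[[90,-20,600],[90,-20,600]], turn=[0,0])

```text
clock: 9.1
position: [0.4313, -0.3645, 0.7815]
ee_rot: [0.946, 0.151, 0.022, 0.287]
ft_force: [-0.4, -0.0, 1.0]
grip_width: 1.006
```

```bash
python3 -c "
from h import *
o=st();print(np.round(o['joint_pos'],3))"
```

```text
t 9.1 pos [ 0.4313 -0.3645  0.7815] z [ 0.128 -0.536 -0.834] y [ 0.274 -0.789  0.55 ] F [-0.4 -0.   1. ] g 1.006
[-0.045  0.379  1.172  0.348 -0.186  2.058 -0.391]
```

Emit:
jog_arm(translation=[[20,36,-10],[38,72,-20],[54,110,-20],[68,148,-20],[80,187,-20],[90,227,-20],[97,268,-20],[102,309,-20],[105,330,-20]], turn=[0,0,0,0,0,0,0,0,0])

```text
clock: 9.85
position: [0.5245, -0.0748, 0.717]
ee_rot: [0.942, 0.155, 0.036, 0.296]
ft_force: [0.2, -0.5, -0.2]
grip_width: 1.0
```

Emit:
jog_arm(translation=[[100,20,600],[100,20,600]], turn=[0,0])

```text
clock: 10.02
position: [0.5274, -0.0906, 0.7437]
ee_rot: [0.936, 0.162, 0.052, 0.308]
ft_force: [-0.4, -0.4, 0.2]
grip_width: 1.001
```

```bash
python3 -c "
from h import *
o=st();print(np.round(o['joint_pos'],3))"
```

```text
t 10.02 pos [ 0.5274 -0.0906  0.7437] z [ 0.198 -0.56  -0.805] y [ 0.272 -0.757  0.594] F [-0.4 -0.4  0.2] g 1.001
[-0.875  0.412  1.338  0.548  0.085  2.058 -0.818]
```

```bash
cat > m.py <<'E'
from h import *
import pickle
P={}
for n in('top','side'):
    p=snap(n,n+'2.png');P[n]=p
    for l in('conduit_box','bin','mat'):
        r=manip.outline_of(p,l)
        if r:
            m=r[0]['mask'].astype(np.uint8);P[n,l]=m
            print(n,l,round(r[0]['confidence'],2),r[0]['extent'],m.sum())
pickle.dump(P,open('P.pkl','wb'))
p=P['top'];I=cv2.imread('pics/top0.png')
hsv=cv2.cvtColor(I,cv2.COLOR_BGR2HSV)
def line(m,z):
    v,u=np.nonzero(m);X=np.array([atz(p,(a,b),z)[:2] for a,b in zip(u,v)])
    c=X.mean(0);w=np.linalg.svd(X-c)[2][0];w*=-np.sign(w[1]);return c,w
m=np.zeros(I.shape[:2],bool);m[268:290,214:270]=(hsv[268:290,214:270,1]<45)&(hsv[268:290,214:270,2]>165)
c,w=line(m,.064);print('shaft',m.sum(),c,w,np.degrees(np.arctan2(w[1],w[0])))
for n in('top','side'):
    pass
def rect(m,z):
    cs,_=cv2.findContours(m,cv2.RETR_EXTERNAL,cv2.CHAIN_APPROX_NONE);k=max(cs,key=cv2.contourArea)[:,0]
    X=np.array([atz(p,a,z)[:2] for a in k],np.float32)*1000
    return cv2.minAreaRect(X)
for l,z in(('mat',.004),('bin',.0)):
    if ('top',l) in P: print(l,rect(P['top',l],z))
if ('top','conduit_box') in P:
    print('box',rect(P['top','conduit_box'],.032))
# shelf front posts
for uv in[(390,165),(412,287),(500,143),(525,268)]: print(uv,atz(p,uv,.19))
E
python3 m.py; python3 -c "
import cv2
a=cv2.imread('pics/top0.png')[120:310,150:560]
cv2.imwrite('pics/c.png',cv2.resize(a,None,fx=1.95,fy=1.95,interpolation=cv2.INTER_CUBIC))"
```

```text
top conduit_box 0.59 [403.1, 222.4, 438.7, 239.4] 302
top bin 0.74 [171.9, 167.5, 252.3, 244.4] 3550
top mat 0.68 [170.6, 258.3, 314.2, 316.0] 4989
side conduit_box 0.92 [339.9, 213.7, 360.5, 236.6] 325
side bin 0.77 [141.9, 271.5, 218.3, 345.5] 4810
side mat 0.83 [196.1, 294.5, 358.0, 411.4] 5295
shaft 334 [0.44395164 0.11276068] [ 0.0250474  -0.99968626] -88.56473972954964
mat ((427.02349853515625, 122.52910614013672), (339.06756591796875, 119.6574935913086), 88.10320281982422)
bin ((644.7337646484375, 214.12542724609375), (160.47360229492188, 157.64129638671875), 46.31828308105469)
box ((581.9843139648438, -323.1481018066406), (28.635848999023438, 49.31542205810547), 10.276140213012695)
(390, 165) [ 0.68055599 -0.20929782  0.19      ]
(412, 287) [ 0.42645465 -0.25419086  0.19      ]
(500, 143) [ 0.73400999 -0.44057797  0.19      ]
(525, 268) [ 0.47061196 -0.48202161  0.19      ]
```

View pics/c.png

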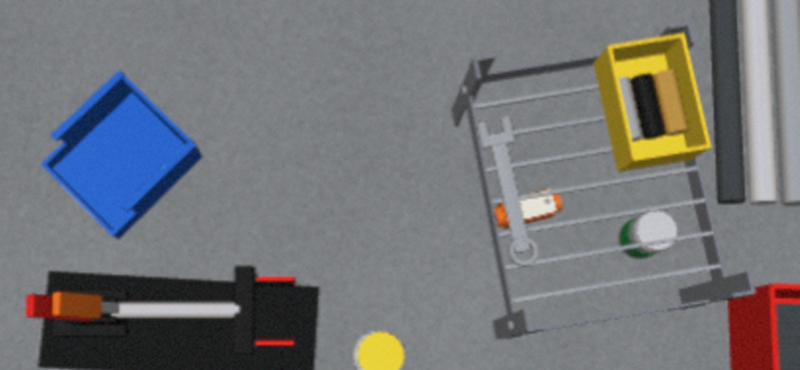

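Emit:
jog_arm(translation=[[-5,18,-30],[-10,38,-62],[-15,60,-95],[-20,82,-127],[-25,104,-160],[-30,126,-193],[-36,148,-227],[-42,170,-260],[-47,192,-294],[-52,214,-328],[-57,236,-362],[-62,258,-395]], turn=[0,0,0,-2,-4,-6,-8,-10,-12,-14,-16,-18])

```text
clock: 11.42
position: [0.4698, 0.1386, 0.3872]
ee_rot: [0.95, 0.01, 0.002, 0.312]
ft_force: [0.8, 0.1, 0.6]
grip_width: 1.002
```

```bash
cat > m2.py <<'E'
from h import *
import pickle
P=pickle.load(open('P.pkl','rb'))
p=P['top'];f=lambda c:(c[0]/1.95+150,c[1]/1.95+120)
print('boxends',*[np.round(atz(p,f(c),.019)*1000,1) for c in((496,214),(563,201))])
print('lidR',np.round(atz(p,f((540,208)),.038)*1000))
print('lip',*[np.round(atz(p,f(c),.03)*1000,1) for c in((44,164),(118,237))],'far',*[np.round(atz(p,f(c),.068)*1000,1) for c in((121,72),(200,155))])
s=P['side'];m=P['side','conduit_box'];v,u=np.nonzero(m);print('side centroid z=.02',np.round(atz(s,(u.mean(),v.mean()),.02)*1000))
I=cv2.imread('pics/side2.png')[190:260,280:450];cv2.imwrite('pics/d.png',cv2.resize(I,None,fx=4.5,fy=4.5,interpolation=cv2.INTER_CUBIC))
E
python3 m2.py; python3 -c "
from h import *
o=st();print(np.round(o['joint_pos'],3))"
```

```text
boxends [ 575.3 -268.9   19. ] [ 593.9 -352.4   19. ]
lidR [ 581. -319.   38.]
lip [622.6 295.2  30. ] [533.  197.6  30. ] far [731.1 196.9  68. ] [629.6  95.5  68. ]
side centroid z=.02 [ 583. -301.   20.]
t 11.42 pos [0.4698 0.1386 0.3872] z [ 0.01  -0.593 -0.805] y [ 0.018 -0.805  0.593] F [0.8 0.1 0.6] g 1.002
[-1.636  0.395  1.238  1.433  0.222  1.81  -1.9  ]
```

View pics/d.png

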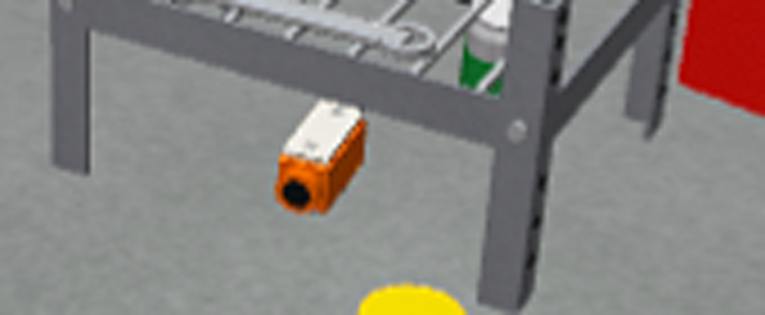

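Emit:
jog_arm(translation=[[-6,35,-20],[-12,70,-42],[-18,100,-70],[-24,120,-105],[-28,132,-143],[-31,134,-180],[-31,134,-203],[-31,134,-203]], turn=[0,0,0,0,0,0,0,0])

```text
clock: 12.08
position: [0.4365, 0.2718, 0.1797]
ee_rot: [0.949, 0.011, -0.0, 0.315]
ft_force: [-0.3, 0.4, 0.7]
grip_width: 1.002
```

```bash
cat > m3.py <<'E'
from h import *
o=st();print(np.round(o['joint_pos'],3))
P=[snap('top'),snap('side','s3.png'),snap('wrist','w3.png')]
for p in P:
    for l in ('grip','jaw_mid'):
        r=manip.pinpoint(p,l)
        if r: print(l,np.round(r[0]['at']),round(r[0]['confidence'],2),np.round(atz(p,r[0]['at'],{'grip':.119,'jaw_mid':.028}[l]),4))
p=P[2];Rm=R.from_quat(o['ee_rot']).as_matrix();print('hold proj',proj(p,o['position']-.0187*Rm[:,2]),'tgt proj',proj(p,[.4405,.225,.119]))
a=cv2.imread('pics/s3.png')[250:420,150:400];b=cv2.imread('pics/w3.png')
cv2.imwrite('pics/e.png',np.hstack([cv2.resize(a,(441,300)),cv2.resize(b,(400,300))])[:,:800])
E
python3 m3.py
```

```text
t 12.08 pos [0.4365 0.2718 0.1797] z [ 0.007 -0.597 -0.802] y [ 0.021 -0.802  0.597] F [-0.3  0.4  0.7] g 1.002
[-1.619  0.687  1.043  1.539 -0.052  1.597 -2.117]
grip [185. 279.] 0.71 [0.4355 0.2262 0.119 ]
jaw_mid [290. 278.] 0.76 [0.4503 0.004  0.028 ]
grip [184. 316.] 0.29 [0.5237 0.2744 0.119 ]
jaw_mid [316. 302.] 0.91 [0.4431 0.0058 0.028 ]
grip [310. 242.] 0.93 [0.4415 0.2345 0.119 ]
hold proj [[315.46071017 305.39266215]] tgt proj [[320.17312782 241.75488836]]
```

View pics/e.png

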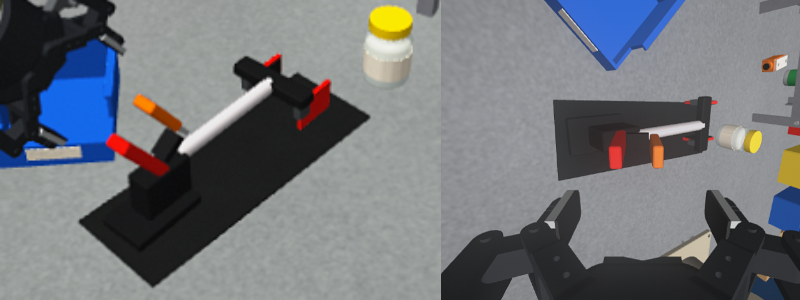

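Emit:
jog_arm(translation=[[1,-14,-19],[2,-28,-38],[3,-42,-57],[4,-56,-76],[4,-56,-76]], turn=[0,0,0,0,0])

```text
clock: 12.95
position: [0.442, 0.2134, 0.1071]
ee_rot: [0.95, 0.009, 0.001, 0.313]
ft_force: [-1.2, -0.1, 0.0]
grip_width: 0.999
```

Emit:
jog_arm(translation=[[0,0,0],[0,0,0],[0,0,0],[0,0,0]], turn=[0,0,0,0], grip=53, grip_force=30)

```text
clock: 13.28
position: [0.4423, 0.2146, 0.1077]
ee_rot: [0.95, 0.009, 0.001, 0.312]
ft_force: [0.8, 1.6, -1.4]
grip_width: 0.622
```

```bash
cat > m4.py <<'E'
from h import *
import sys
o=st();n=sys.argv[1]
Rm=R.from_quat(o['ee_rot']).as_matrix();print('hold',np.round(o['position']-.0187*Rm[:,2],4))
snap('side','s4.png');snap('wrist','w4.png')
a=cv2.imread('pics/s4.png')[230:420,150:430];b=cv2.imread('pics/w4.png')
cv2.imwrite(f'pics/{n}.png',np.hstack([cv2.resize(a,(400,271)),cv2.resize(b,(361,271))]))
E
python3 m4.py f
```

```text
t 13.28 pos [0.4423 0.2146 0.1077] z [ 0.008 -0.593 -0.805] y [ 0.016 -0.805  0.593] F [ 0.8  1.6 -1.4] g 0.622
hold [0.4422 0.2257 0.1227]
```

View pics/f.png

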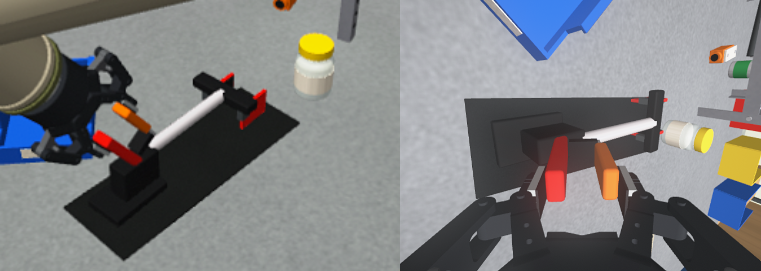

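Emit:
jog_arm(translation=[[0,0,8],[0,0,22],[0,0,40],[8,0,50]], turn=[0,0,0,0])

```text
clock: 13.72
position: [0.4501, 0.2148, 0.1598]
ee_rot: [0.95, 0.009, 0.001, 0.312]
ft_force: [0.3, 0.9, -3.3]
grip_width: 0.622
```

```bash
cat > m5.py <<'E'
from h import *
import sys
o=st()
P=[snap('top'),snap('side','s5.png')]
obs=[]
for p in P:
    r=manip.pinpoint(p,'jaw_mid')
    if r: obs.append((p,r[0]['at']));print(r[0]['confidence'])
if len(obs)==2:
    X=tri(obs);print('jaw_mid',np.round(X,4),[np.round(proj(p,X)-u,1) for p,u in obs])
E
python3 m5.py
```

```text
t 13.72 pos [0.4501 0.2148 0.1598] z [ 0.008 -0.592 -0.806] y [ 0.016 -0.806  0.592] F [ 0.3  0.9 -3.3] g 0.622
0.64
0.94
jaw_mid [ 0.4545 -0.0039  0.0866] [array([[-1.5, -2.2]]), array([[2.8, 0.4]])]
```

Emit:
jog_arm(translation=[[20,-20,0],[38,-45,0],[52,-75,0],[58,-105,0],[61,-135,0],[61,-160,0],[61,-178,-15],[61,-178,-35],[61,-178,-51],[61,-178,-51]], turn=[2,4,6,8,10.5,10.5,10.5,10.5,10.5,10.5])

```text
clock: 14.75
position: [0.51, 0.0355, 0.1042]
ee_rot: [0.945, 0.096, 0.028, 0.311]
ft_force: [-0.4, -0.7, -3.9]
grip_width: 0.622
```

```bash
cat > m6.py <<'E'
from h import *
o=st()
P=[snap('top','t6.png'),snap('side','s6.png'),snap('wrist','w6.png')]
X={}
for l in('jaw_mid','box_mid'):
    obs=[]
    for p in P:
        r=manip.pinpoint(p,l)
        if r and r[0]['confidence']>.4: obs.append((p,r[0]['at']));print(l,np.round(r[0]['at'],1),round(r[0]['confidence'],2),np.round(atz(p,r[0]['at'],{'jaw_mid':.028,'box_mid':.019}[l]),4))
a=cv2.imread('pics/s6.png')[180:330,230:430];b=cv2.imread('pics/w6.png');c=cv2.imread('pics/t6.png')[190:310,260:460]
cv2.imwrite('pics/g.png',np.vstack([np.hstack([cv2.resize(a,(400,300)),cv2.resize(c,(400,300)) if 0 else cv2.resize(c,(400,240),interpolation=cv2.INTER_CUBIC) if 0 else cv2.resize(c[:, :],(400,300))])]))
E
python3 m6.py
```

```text
t 14.75 pos [0.51   0.0355 0.1042] z [ 0.113 -0.583 -0.805] y [ 0.164 -0.788  0.594] F [-0.4 -0.7 -3.9] g 0.622
jaw_mid [368.1 240.4] 0.69 [ 0.5455 -0.1803  0.028 ]
jaw_mid [337.4 248.4] 0.59 [ 0.534  -0.1803  0.028 ]
jaw_mid [587.  207.6] 0.51 [ 0.5942 -0.6286  0.028 ]
box_mid [420.1 224.9] 0.69 [ 0.5882 -0.3072  0.019 ]
box_mid [351.2 224.8] 0.83 [ 0.5839 -0.3028  0.019 ]
box_mid [499.3 193.8] 0.78 [ 0.585  -0.3069  0.019 ]
```

View pics/g.png

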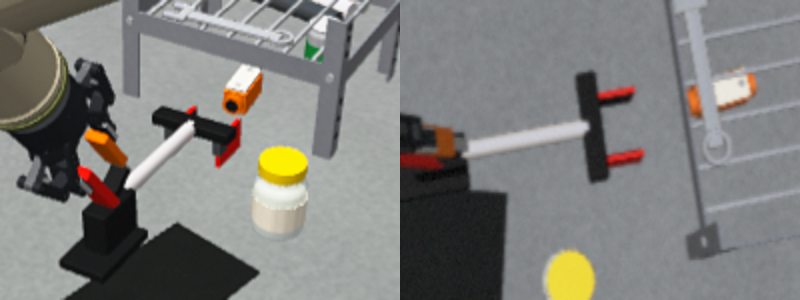

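```bash
cat > m7.py <<'E'
from h import *
import pickle
p=pickle.load(open('P.pkl','rb'))['top']
I=cv2.imread('pics/t6.png');hsv=cv2.cvtColor(I,cv2.COLOR_BGR2HSV);H,S,V=cv2.split(hsv)
def line(m,z,n):
    v,u=np.nonzero(m);X=np.array([atz(p,(a,b),z)[:2] for a,b in zip(u,v)])
    c=np.median(X,0) if 0 else X.mean(0);w=np.linalg.svd(X-c)[2][0];w*=-np.sign(w[1]);t=(X-c)@w
    print(n,m.sum(),np.round(c,4),'az',round(np.degrees(np.arctan2(w[1],w[0])),2),'ext',np.round([t.min(),t.max()],4));return c,w
def box(r0,r1,c0,c1):
    b=np.zeros(S.shape,bool);b[r0:r1,c0:c1]=1;return b
line(box(232,256,296,352)&(S<45)&(V>165),.06,'shaft')
red=((H<5)|(H>174))&(S>150)&(V>90)
a=line(red&box(222,234,355,385),.042,'jawL');b=line(red&box(246,262,355,390),.042,'jawR')
print('jawmid',(a[0]+b[0])/2)
line(box(215,245,398,445)&((H>4)&(H<20)&(S>130)),.02,'box orange')
line(box(215,245,398,445)&(((H>4)&(H<20)&(S>130))|((V>200)&(S<60))),.032,'box all')
line(box(215,245,417,440)&((V>195)&(S<60)),.038,'lid')
E
python3 m7.py
```

```text
shaft 333 [ 0.5278 -0.0732] az -79.94 ext [-0.0651  0.0658]
jawL 48 [ 0.5757 -0.1772] az -80.19 ext [-0.0208  0.0208]
jawR 74 [ 0.514  -0.1886] az -79.61 ext [-0.0216  0.022 ]
jawmid [ 0.54487337 -0.18289669]
box orange 99 [ 0.5782 -0.2993] az -77.68 ext [-0.0315  0.0515]
box all 246 [ 0.5809 -0.3084] az -75.52 ext [-0.0435  0.0387]
lid 150 [ 0.583  -0.3149] az -76.12 ext [-0.0196  0.0214]
```

Emit:
jog_arm(translation=[[-2,-4,5],[0,-20,5],[5,-42,5],[11,-65,5],[16,-88,5],[21,-110,5],[25,-126,5],[27,-134,5],[27,-134,5]], turn=[1.5,3,3,3,3,3,3,3,3])

```text
clock: 15.95
position: [0.5381, -0.0994, 0.1119]
ee_rot: [0.943, 0.119, 0.038, 0.309]
ft_force: [-1.2, -0.0, -3.0]
grip_width: 0.623
```

```bash
cat > m8.py <<'E'
from h import *
import sys
n=sys.argv[1]
st()
snap('side','s8.png');snap('top','t8.png')
a=cv2.imread('pics/s8.png')[190:290,280:420];c=cv2.imread('pics/t8.png')[195:275,350:460]
cv2.imwrite(f'pics/{n}.png',np.hstack([cv2.resize(a,(400,286),interpolation=cv2.INTER_CUBIC),cv2.resize(c,(393,286),interpolation=cv2.INTER_CUBIC)]))
E
python3 m8.py i
```

```text
t 15.95 pos [ 0.5381 -0.0994  0.1119] z [ 0.144 -0.574 -0.806] y [ 0.201 -0.78   0.592] F [-1.2 -0.  -3. ] g 0.623
```

View pics/i.png

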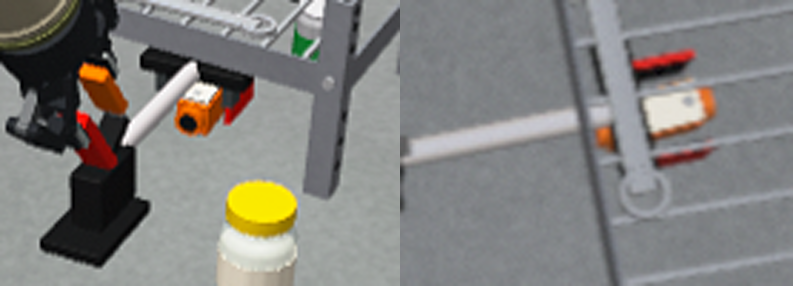

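Emit:
jog_arm(translation=[[0,0,-4],[0,0,-6],[0,0,-6]], turn=[0,0,0])

```text
clock: 16.3
position: [0.5384, -0.0955, 0.1048]
ee_rot: [0.942, 0.121, 0.038, 0.309]
ft_force: [0.3, 0.6, -2.9]
grip_width: 0.623
```

Emit:
jog_arm(translation=[[0,0,0],[0,0,0],[0,0,0],[0,0,0],[0,0,0]], turn=[0,0,0,0,0], grip=40, grip_force=40)

```text
clock: 16.72
position: [0.5386, -0.0952, 0.105]
ee_rot: [0.942, 0.122, 0.038, 0.309]
ft_force: [-0.9, 1.8, -1.1]
grip_width: 0.504
```

```bash
python3 m8.py j
```

```text
t 16.72 pos [ 0.5386 -0.0952  0.105 ] z [ 0.147 -0.573 -0.806] y [ 0.206 -0.779  0.592] F [-0.9  1.8 -1.1] g 0.504
```

View pics/j.png

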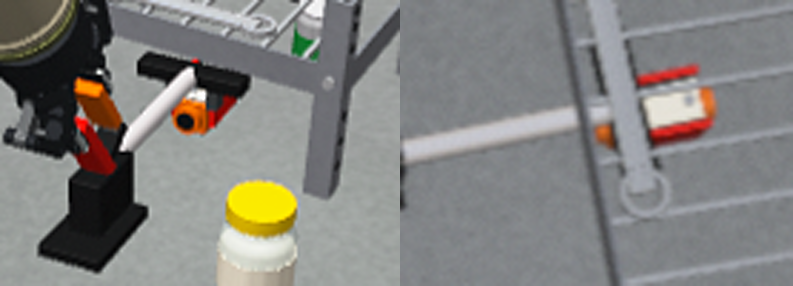

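Emit:
jog_arm(translation=[[0,0,5],[0,0,12],[-2,10,14],[-7,30,14],[-14,60,14],[-21,90,14],[-28,120,14],[-34,145,14],[-38,165,20],[-40,175,40]], turn=[0,0,0,0,0,0,0,0,0,0])

```text
clock: 17.65
position: [0.4969, 0.0839, 0.1435]
ee_rot: [0.942, 0.124, 0.038, 0.309]
ft_force: [1.0, -1.1, -3.4]
grip_width: 0.509
```

```bash
cat > m9.py <<'E'
from h import *
import pickle
from scipy.optimize import least_squares as ls
o=st();print(np.round(o['joint_pos'],2))
P=pickle.load(open('P.pkl','rb'))
# fit bin to silhouettes (masks of top and side): outline = hull-ish of corner points
def corners(x,y,a):
    c,s=np.cos(a),np.sin(a);Q=[]
    for bx,by,z in[(-75,-65,30),(-75,65,30),(-35,-65,68),(-35,65,68),(75,-65,68),(75,65,68),(-75,-65,0),(-75,65,0),(75,-65,0),(75,65,0)]:
        Q.append([x+(c*bx-s*by)/1e3,y+(s*bx+c*by)/1e3,z/1e3])
    return np.array(Q)
F=[((0,1),(1,7,9)),]
def cost(v):
    e=[]
    for n in('top',):
        q=proj(P[n],corners(*v)).astype(np.float32)
        h=cv2.convexHull(q)
        cs,_=cv2.findContours(P[n,'bin'],cv2.RETR_EXTERNAL,cv2.CHAIN_APPROX_NONE);k=max(cs,key=cv2.contourArea)
        k=cv2.convexHull(k)[:,0]
        e+=[cv2.pointPolygonTest(h,(float(a),float(b)),True) for a,b in k]
    return np.clip(e,-4,4)
for a0 in(-.72,-.8):
    r=ls(cost,[.635,.2,a0],diff_step=1e-3,loss='soft_l1');print(np.round(r.x,4),np.degrees(r.x[2]),r.cost,len(r.fun))
for n in('top',):
    print('proj',np.round(proj(P[n],corners(*r.x))[:6]))
p=snap('top');s=snap('side');obs=[]
for q in(p,s):
    a=manip.pinpoint(q,'bin')
    if a: print(round(a[0]['confidence'],2),np.round(atz(q,a[0]['at'],0),4))
    a=manip.pinpoint(q,'box_mid')
    if a: obs.append((q,a[0]['at']));print('box',a[0]['confidence'])
if len(obs)==2: print(tri(obs))
E
python3 m9.py
```

```text
t 17.65 pos [0.4969 0.0839 0.1435] z [ 0.148 -0.573 -0.806] y [ 0.21  -0.778  0.592] F [ 1.  -1.1 -3.4] g 0.509
[-1.62  0.48  1.17  1.91  0.2   1.18 -1.86]
[ 0.6338  0.2035 -0.7592] -43.50067991361105 4.562410778781002 21
[ 0.6337  0.2034 -0.7806] -44.72625428123662 4.18229446086128 21
proj [[205. 241.]
 [170. 203.]
 [214. 226.]
 [177. 187.]
 [249. 195.]
 [212. 156.]]
0.65 [0.642  0.2016 0.    ]
box 0.55
0.86 [0.6448 0.2059 0.    ]
box 0.62
[ 0.54523311 -0.12817603  0.05314274]
```

```bash
cat > m10.py <<'E'
from m9 import *
M={}
for n,f,(r0,r1,c0,c1) in(('top','top0.png',(150,250,165,262)),('side','side0.png',(262,352,138,225))):
    hsv=cv2.cvtColor(cv2.imread('pics/'+f),cv2.COLOR_BGR2HSV)
    m=((hsv[...,0]>100)&(hsv[...,0]<125)&(hsv[...,1]>130)).astype(np.uint8);z=np.zeros_like(m);z[r0:r1,c0:c1]=m[r0:r1,c0:c1]
    cs,_=cv2.findContours(z,cv2.RETR_EXTERNAL,cv2.CHAIN_APPROX_NONE);k=max(cs,key=cv2.contourArea)
    M[n]=cv2.convexHull(k)[:,0];print(n,cv2.boundingRect(k))
def cost(v,names):
    e=[]
    for n in names:
        h=cv2.convexHull(proj(P[n],corners(*v)).astype(np.float32))
        # densify image hull & mutual distances
        K=M[n];e+=[cv2.pointPolygonTest(h,(float(a),float(b)),True) for a,b in K]
        e+=[cv2.pointPolygonTest(K.reshape(-1,1,2).astype(np.float32),(float(a),float(b)),True) for a,b in h[:,0]]
    return np.array(e)
for names in(('top',),('side',),('top','side')):
    r=ls(cost,[.635,.2,-.77],args=(names,),diff_step=1e-3,loss='soft_l1')
    print(names,np.round(r.x,4),round(np.degrees(r.x[2]),1),'rms',np.sqrt(np.mean(r.fun**2)))
E
sed -i "/^p=snap('top');s/,\$d" m9.py; python3 m10.py | tail -5
```

```text
top (171, 157, 82, 85)
side (144, 269, 74, 76)
('top',) [ 0.6352  0.2037 -0.7474] -42.8 rms 0.6852665561195629
('side',) [ 0.6378  0.2048 -0.7452] -42.7 rms 0.599516318867304
('top', 'side') [ 0.6368  0.2047 -0.7448] -42.7 rms 0.7788752025122883
```

Emit:
jog_arm(translation=[[-3,15,20],[-12,42,42],[-22,75,47],[-33,110,47],[-44,145,47],[-55,180,47],[-67,215,47],[-78,250,47],[-90,285,47],[-103,318,47],[-114,345,47],[-120,360,47]], turn=[0,2,5,9,13,17,21,25,29,33,34.5,34.5])

```text
clock: 18.95
position: [0.3757, 0.4416, 0.1899]
ee_rot: [0.863, 0.398, 0.127, 0.283]
ft_force: [-0.1, 0.2, -3.0]
grip_width: 0.508
```

```bash
cat > m11.py <<'E'
from h import *
o=st();print(np.round(o['joint_pos'],2))
obs=[]
for n in('top','side'):
    q=snap(n,n+'11.png');a=manip.pinpoint(q,'box_mid')
    if a: obs.append((q,a[0]['at']));print(a[0]['confidence'],np.round(a[0]['at']))
if len(obs)==2: print('box',np.round(tri(obs),4))
E
python3 m11.py
```

```text
t 18.95 pos [0.3757 0.4416 0.1899] z [ 0.445 -0.388 -0.807] y [ 0.614 -0.523  0.591] F [-0.1  0.2 -3. ] g 0.508
[-2.    0.54  0.96  1.62  0.18  1.34 -1.84]
0.59 [162. 238.]
```

Emit:
jog_arm(translation=[[10,-9,0],[30,-27,0],[52,-46,0],[74,-66,0],[90,-80,0],[97,-86,0],[97,-86,-15],[97,-86,-15]], turn=[0,0,0,0,0,0,0,0])

```text
clock: 19.82
position: [0.4754, 0.3495, 0.1737]
ee_rot: [0.865, 0.394, 0.125, 0.285]
ft_force: [-0.6, -0.6, -4.2]
grip_width: 0.509
```

```bash
cat > m12.py <<'E'
from h import *
import sys
o=st()
snap('side','s12.png');snap('top','t12.png')
a=cv2.imread('pics/s12.png')[240:370,100:282];c=cv2.imread('pics/t12.png')[140:280,140:300]
cv2.imwrite(f'pics/{sys.argv[1]}.png',np.hstack([cv2.resize(a,(420,300),interpolation=cv2.INTER_CUBIC),cv2.resize(c,(343,300),interpolation=cv2.INTER_CUBIC)]))
E
python3 m12.py k
```

```text
t 19.82 pos [0.4754 0.3495 0.1737] z [ 0.441 -0.395 -0.806] y [ 0.609 -0.527  0.592] F [-0.6 -0.6 -4.2] g 0.509
```

View pics/k.png

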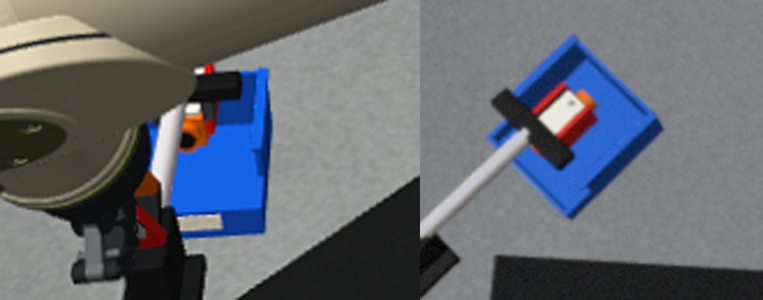

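Run:
```python
from h import *
import pickle
p=pickle.load(open('P.pkl','rb'))['top']
I=cv2.imread('pics/t12.png')
hsv=cv2.cvtColor(I,cv2.COLOR_BGR2HSV);H,S,V=cv2.split(hsv)
a=np.radians(-42.7);c=np.array([.6365,.2045]);f=np.array([np.cos(a),np.sin(a)]);l=np.array([-f[1],f[0]])
def b(X): d=X[:2]-c;return np.round(np.array([d@f,d@l])*1000,1)
m=np.zeros(S.shape,bool);m[175:222,168:215]=(V<60)[175:222,168:215]
m=m.astype(np.uint8);n,lab,stt,_=cv2.connectedComponentsWithStats(m);i=1+stt[1:,4].argmax();print(stt[i])
cs,_=cv2.findContours((lab==i).astype(np.uint8),cv2.RETR_EXTERNAL,cv2.CHAIN_APPROX_NONE)
X=np.array([atz(p,k,.132)[:2] for k in max(cs,key=cv2.contourArea)[:,0]],np.float32)*1000
r=cv2.minAreaRect(X);print(r,b(np.array(r[0])/1000))
w=np.zeros(S.shape,bool);w[180:205,190:215]=((V>195)&(S<60))[180:205,190:215];v,u=np.nonzero(w)
print('lid',len(u),b(atz(p,(u.mean(),v.mean()),.104)))
```

```text
[174 182  37  37 418]
((610.337646484375, 218.426513671875), (101.52088928222656, 23.212656021118164), 46.81364440917969) [-28.7  -7.5]
lid 186 [ 4.  -5.9]
```

Emit:
jog_arm(translation=[[0,4,0],[0,7,0],[0,7,-12],[0,7,-26],[0,7,-40],[0,7,-52],[0,7,-52]], turn=[0,0,0,0,0,0,0])

```text
clock: 20.5
position: [0.4741, 0.3567, 0.1201]
ee_rot: [0.864, 0.395, 0.125, 0.287]
ft_force: [0.4, -1.3, -3.8]
grip_width: 0.505
```

Emit:
jog_arm(translation=[[0,0,-4],[0,0,-7],[0,0,-7],[0,0,-7]], turn=[0,0,0,0])

```text
clock: 20.83
position: [0.4743, 0.3568, 0.1133]
ee_rot: [0.864, 0.395, 0.125, 0.287]
ft_force: [-0.1, 0.8, -4.6]
grip_width: 0.508
```

Emit:
jog_arm(translation=[[0,0,-2],[0,0,-2]], turn=[0,0])

```text
clock: 21.0
position: [0.4744, 0.3571, 0.1115]
ee_rot: [0.864, 0.395, 0.125, 0.286]
ft_force: [-1.1, 0.1, -4.0]
grip_width: 0.507
```

Emit:
jog_arm(translation=[[0,0,-1.5],[0,0,-1.5],[0,0,-1.5]], turn=[0,0,0])

```text
clock: 21.25
position: [0.4745, 0.3573, 0.1102]
ee_rot: [0.864, 0.395, 0.125, 0.286]
ft_force: [0.2, 0.7, -2.2]
grip_width: 0.51
```

Emit:
jog_arm(translation=[[0,0,-1.5],[0,0,-1.5],[0,0,-1.5]], turn=[0,0,0])

```text
clock: 21.5
position: [0.4746, 0.3576, 0.1089]
ee_rot: [0.864, 0.395, 0.125, 0.286]
ft_force: [-2.6, 1.5, 0.6]
grip_width: 0.504
```

Emit:
jog_arm(translation=[[0,0,0],[0,0,0]], turn=[0,0], grip=47)

```text
clock: 21.67
position: [0.4745, 0.3573, 0.1087]
ee_rot: [0.864, 0.395, 0.125, 0.286]
ft_force: [0.2, -0.7, -2.9]
grip_width: 0.554
```

Emit:
jog_arm(translation=[[0,0,0],[0,0,0],[0,0,0]], turn=[0,0,0], grip=53, grip_force=30)

```text
clock: 21.92
position: [0.4745, 0.3571, 0.1086]
ee_rot: [0.864, 0.395, 0.125, 0.286]
ft_force: [0.3, 0.5, -3.7]
grip_width: 0.622
```

Emit:
jog_arm(translation=[[0,0,10],[0,0,25],[0,0,45],[0,0,65],[0,0,82],[-15,14,85],[-37,34,85],[-60,55,85],[-80,73,85],[-96,88,85]], turn=[0,0,0,0,0,0,0,0,0,0])

```text
clock: 22.75
position: [0.3765, 0.4469, 0.1941]
ee_rot: [0.864, 0.396, 0.125, 0.286]
ft_force: [-0.1, 0.5, -3.3]
grip_width: 0.622
```

```bash
python3 m12.py l
python3 - <<'E'
from h import *
p=snap('top');r=manip.pinpoint(p,'conduit_box');print([(np.round(a['at']),a['confidence'],np.round(atz(p,a['at'],.005),3)) for a in r])
E
```

```text
t 22.75 pos [0.3765 0.4469 0.1941] z [ 0.443 -0.395 -0.805] y [ 0.612 -0.523  0.593] F [-0.1  0.5 -3.3] g 0.622
[(array([214., 207.]), 0.67, array([0.625, 0.201, 0.005]))]
```

View pics/l.png

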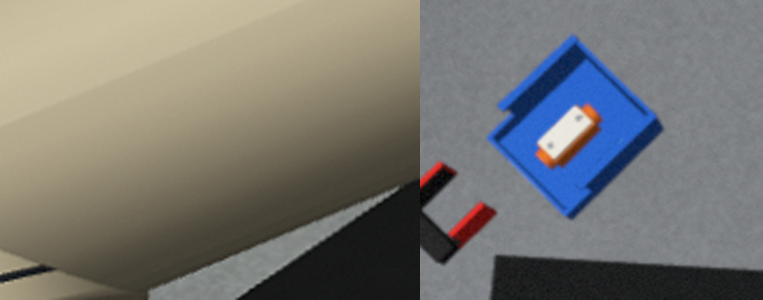

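Emit:
jog_arm(translation=[[5,-12,0],[12,-35,0],[19,-62,0],[26,-90,0],[33,-120,0],[40,-150,0],[47,-180,0],[53,-207,0],[58,-230,0],[60,-245,-15],[60,-247,-40],[60,-247,-60]], turn=[-2,-6,-11,-16,-21,-26,-31,-36,-41,-45,-48,-48])

```text
clock: 23.95
position: [0.4396, 0.1931, 0.1339]
ee_rot: [0.95, 0.002, -0.004, 0.313]
ft_force: [-0.2, 0.9, -3.4]
grip_width: 0.616
```

```bash
cat > m13.py <<'E'
from h import *
o=st();p=snap('top','t13.png');s=snap('side','s13.png')
I=cv2.imread('pics/t13.png');H,S,V=cv2.split(cv2.cvtColor(I,cv2.COLOR_BGR2HSV))
m=np.zeros(S.shape,bool);m[262:300,214:285]=((S<45)&(V>165))[262:300,214:285]
v,u=np.nonzero(m);X=np.array([atz(p,q,.064+o['position'][2]-.1077)[:2] for q in zip(u,v)]);c=X.mean(0);w=np.linalg.svd(X-c)[2][0];w*=-np.sign(w[1]);t=(X-c)@w
print('shaft',len(u),c,'az',np.degrees(np.arctan2(w[1],w[0])),t.min(),t.max())
obs=[]
for q in(p,s):
    a=manip.pinpoint(q,'jaw_mid')
    if a: obs.append((q,a[0]['at']))
if len(obs)==2: print('jaw_mid',tri(obs))
E
python3 m13.py
```

```text
t 23.95 pos [0.4396 0.1931 0.1339] z [-0.005 -0.594 -0.804] y [ 0.007 -0.804  0.594] F [-0.2  0.9 -3.4] g 0.616
shaft 375 [0.43598046 0.08485408] az -90.99886166640047 -0.07055065076491582 0.07245800573762208
jaw_mid [ 0.43361577 -0.02595418  0.04788585]
```

Emit:
jog_arm(translation=[[0,0,-8],[0,0,-16],[0,0,-20],[0,0,-20]], turn=[1,2.5,2.5,2.5])

```text
clock: 24.48
position: [0.4385, 0.1964, 0.1151]
ee_rot: [0.949, 0.029, 0.004, 0.313]
ft_force: [-0.5, 0.1, -4.0]
grip_width: 0.621
```

Emit:
jog_arm(translation=[[0,0,-2],[0,0,-3],[0,0,-3]], turn=[0,0,0])

```text
clock: 24.73
position: [0.4386, 0.1965, 0.1122]
ee_rot: [0.949, 0.028, 0.004, 0.313]
ft_force: [-0.4, -0.5, -3.4]
grip_width: 0.619
```

Emit:
jog_arm(translation=[[0,0,-2],[0,0,-2],[0,0,-2]], turn=[0,0,0])

```text
clock: 24.98
position: [0.4386, 0.1965, 0.1102]
ee_rot: [0.949, 0.028, 0.004, 0.313]
ft_force: [0.3, 0.3, -4.0]
grip_width: 0.62
```

Emit:
jog_arm(translation=[[0,0,-1.5],[0,0,-1.5],[0,0,-1.5]], turn=[0,0,0])

```text
clock: 25.23
position: [0.4386, 0.1964, 0.1087]
ee_rot: [0.949, 0.028, 0.004, 0.313]
ft_force: [0.1, -0.0, -3.5]
grip_width: 0.624
```

Emit:
jog_arm(translation=[[0,0,-1.5],[0,0,-1.5],[0,0,-1.5]], turn=[0,0,0])

```text
clock: 25.48
position: [0.4386, 0.1964, 0.1071]
ee_rot: [0.949, 0.028, 0.004, 0.313]
ft_force: [0.2, 0.3, -3.7]
grip_width: 0.621
```

Emit:
jog_arm(translation=[[0,0,-1],[0,0,-1],[0,0,-1]], turn=[0,0,0])

```text
clock: 25.73
position: [0.4385, 0.1964, 0.106]
ee_rot: [0.949, 0.028, 0.004, 0.313]
ft_force: [0.1, 0.0, -3.8]
grip_width: 0.621
```

Emit:
jog_arm(translation=[[0,0,-1],[0,0,-1],[0,0,-1]], turn=[0,0,0])

```text
clock: 25.98
position: [0.4387, 0.1963, 0.1054]
ee_rot: [0.949, 0.028, 0.004, 0.313]
ft_force: [-1.8, -0.2, 1.6]
grip_width: 0.619
```

Emit:
jog_arm(translation=[[0,0,-1],[0,0,-1],[0,0,-1]], turn=[0,0,0])

```text
clock: 26.23
position: [0.439, 0.196, 0.1051]
ee_rot: [0.949, 0.028, 0.004, 0.314]
ft_force: [-1.5, 1.3, 6.6]
grip_width: 0.621
```

Emit:
jog_arm(translation=[[0,0,0.7],[0,0,0.7]], turn=[0,0])

```text
clock: 26.4
position: [0.439, 0.1962, 0.1058]
ee_rot: [0.949, 0.028, 0.005, 0.314]
ft_force: [1.1, 0.3, -4.8]
grip_width: 0.62
```

Emit:
jog_arm(translation=[[0,0,0],[0,0,0],[0,0,0]], turn=[0,0,0], grip=58)

```text
clock: 26.65
position: [0.439, 0.1959, 0.1058]
ee_rot: [0.949, 0.028, 0.005, 0.314]
ft_force: [-0.0, -0.7, 0.3]
grip_width: 0.681
```

Emit:
jog_arm(translation=[[0,0,0],[0,0,0],[0,0,0],[0,0,0],[0,0,0]], turn=[0,0,0,0,0], grip=85)

```text
clock: 27.07
position: [0.4391, 0.196, 0.1058]
ee_rot: [0.949, 0.028, 0.005, 0.314]
ft_force: [-0.4, 0.1, -0.1]
grip_width: 0.993
```

Released; I'll back out along the fingers' axis (−zt) and then do a last check.

Emit:
jog_arm(translation=[[0,6,8],[0,18,24],[-1,36,48],[-1,54,73],[-2,72,97],[-2,78,130],[-2,80,170],[-2,80,200]], turn=[0,0,0,0,0,0,0,0])

```text
clock: 27.73
position: [0.4371, 0.2769, 0.3091]
ee_rot: [0.949, 0.028, 0.006, 0.313]
ft_force: [-0.4, 0.3, 0.8]
grip_width: 0.998
```

Run:
```python
from h import *
st();p=snap('top','t14.png');s=snap('side','s14.png')
for l in('can','jar'):
    a=manip.pinpoint(p,l);print(l,a and np.round(a[0]['at'],1))
a=manip.pinpoint(s,'wrench');print('wrench',a and np.round(a[0]['at'],1))
a=cv2.imread('pics/t14.png')[130:320,150:550];b=cv2.imread('pics/s14.png')[130:420,130:460]
cv2.imwrite('pics/n.png',np.hstack([cv2.resize(a,(440,300)),cv2.resize(b,(341,300))]))
```

```text
t 27.73 pos [0.4371 0.2769 0.3091] z [ 0.028 -0.595 -0.803] y [ 0.05  -0.802  0.595] F [-0.4  0.3  0.8] g 0.998
can [472.6 245.7]
jar [341.8 300.6]
wrench [342.5 193.2]
```

View pics/n.png

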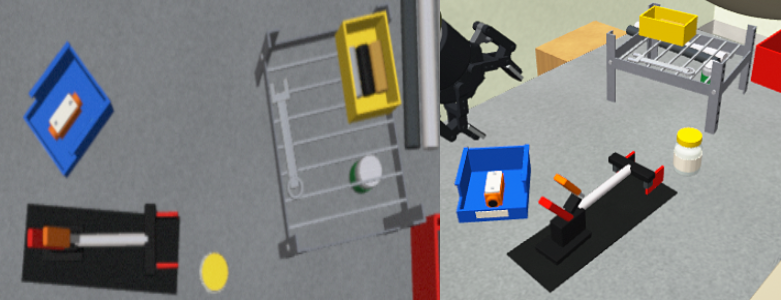

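Run:
```python
from h import *
a=cv2.imread('pics/top0.png').astype(int);b=cv2.imread('pics/t14.png').astype(int);d=np.abs(a-b).max(2)>60
for n,(r,c) in dict(can=(240,482),jar=(302,344)).items(): print(n,d[r-18:r+18,c-18:c+18].sum())
print('wrench',d[175:255,398:428].sum())
print(manip.hand_in())
```

```text
can 0
jar 0
wrench 172
the job is handed in; nothing more can be done
None
```

The conduit box is in the blue bin, the reacher is standing back on its mat with the gripper clear of it, and I handed the job in at about 28 s of the 51 s allowed.

- **Tool lean:** jog moves only turn about the vertical, so I could not ask for the 35° lean directly. I built it up by pushing against the wrist joint's limit high above the bench, which gave about 36.5°. I then pinched the handle to 53 mm.
- **Picking and placing:** I slid the open jaws round the box, squeezed with a 40 N grip, drew it out under the rack and carried it to the bin over the lip. I lowered it until the force showed contact, then opened the jaws.
- **Reacher return:** I set the foot on the mat until it made contact, opened the gripper and backed away. The fingers never went near the box.

**Last checks**
- The pictures show the box upright in the bin and the reacher upright. The whole foot is on the mat by my measurement, at least 20 mm inside its edges.
- **Can and jar:** the start and end top pictures show no change at either one. The network's point for the can had moved 7 pixels, which disagrees with that comparison, so I put it down to detector error.
- **Wrench:** it looks to be in place, but 172 pixels near it differ from the start. I take these to be where the box used to show, and I did not separate the two.
- **Grip opening:** with the box gripped, the handle measured about 43 mm rather than the expected 45 mm. The pictures showed a proper grip on the box body, and it held throughout.

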